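# Make up the cell-fitting kit and the sampling kit

### The arm

A 6-joint arm with a two-finger parallel gripper is mounted at the origin on a cart in front of the work surface, level with it; the furniture and walls round the work are solid. World frame = base frame: x ahead of the robot, y to its left, z up, the work surface at z = 0. Lengths are in mm, angles in rad, forces in N, time in s.
With the tool pointing down it reaches from about 375 to 825 mm from the base axis. Payload 5.5 kg.
Tool frame: the origin (TCP) lies at the very end of the fingers, on their centre line; the grasp point (between the pads) lies 19 mm behind it (arm.pinch_z is the distance from the TCP to the grasp point, in mm); z points along the fingers, y is the direction in which the jaws open and shut (so a half turn about z gives the same grasp; the last joint's range is limited). The gripper opens to 85 mm and grips with 20 to 120 N. Pads are 22 mm wide; open, the fingers measure 114 mm over their backs; the gripper's body (76 mm by 85 mm) begins 54 mm behind the grasp point. The pads swing forward as they close: fully open they stand 13 mm farther back than shut.
Start: joints at [-1.152, 0.314, -0.047, 1.21, 0, 1.571], TCP at [243.995, -548.143, 231.299] pointing down, gripper open.
Joint ranges: [-2.67, 2.67], [-0.69, 1.73], [-1.03, 1.25], [-2.08, 2.16], [-1.42, 1.45], [-3.14, 3.14]. Speed limits (rad/s): [2.39, 2.39, 3.01, 3.14, 3.14, 3.14].

### API

Orientations are given as a unit quaternion [x, y, z, w].
In Python, from station import arm gives the robot as it stands.
- The arm moves only by the shell command python3 -m jog 'ROWS'. ROWS is JSON, a list of rows, each a list of 7 numbers: the shift along the tool's x, y, z in m, then the turn, a rotation vector about the tool's x, y, z in rad, then the gripper command: -1 is shut, 1 is fully open, values between are in proportion. A call has exactly 5 rows; each row shifts and turns the commanded pose from where the row before left it, along the tool's axes as they then stand; what a row does not reach is not made up. A row lasts 1/12 s, in which the tool goes at most 41.7 mm and 7.16 degrees, less where a joint would pass 70% of its speed; a pose out of reach is approached as far as the arm can. A call with a gripper value outside its range is refused whole. The fingers move at their own pace and stop on an object; the grip force is fixed at half the most. Time passes only in rows, so rows that do not move let the fingers close, or fill a call up. It gives the time, the measured TCP pose, the force and the opening at its end, in the units of the state.
- arm.sense(): the state, without advancing time (a new reading comes with each control period).
- arm.get_image(name): name is "scene" or "top"; returns the picture (384x512x3 uint8, red, green, blue); there is no depth.
- arm.camera_model(name): a dict with "vfov" (degrees; the focal length in pixels is half the picture's height over the tangent of half this angle, whatever the lens; pixels are square), "cx", "cy" (the principal point, pixels), "k1" (the pictures are not rectified: a ray, as slopes to the right and down, at radius r is drawn at 1 + k1 r^2 times it, then the intrinsics apply), "cam_to_world" (4x4, takes a point from camera to world coordinates). Camera axes: x right, y up, looking along -z (the intrinsics and any distortion apply to the point x, -y, -z); pixel columns grow to the right and rows downward; lengths in mm; the calibration is good to about 2 mm. A picture is of the moment at which its call begins. camera_model takes no time and is no camera call.
- arm.hand_in(): hands the job in, once; it reports no verdict.
Trained networks look in the newest picture that a camera, given by its name, has taken for a name from the list of things; names that differ only in an ending like _2 or _b are one class to them, and where a whole thing is asked for, a point or a joint stands for the part that bears it (a point fixed in the world has none). Each returns a list of dicts, best first, with "confidence" (0 to 1); they miss things now and then, are a little off and sometimes report something else, mostly with a low value. They report only what shows in the picture. A call takes as long as a camera call. They do not tell look-alikes from the thing itself.
- arm.recognise(target, camera): "bbox" ([left, top, width, height] in pixels, round what is visible of it).
- arm.tip_of(target, camera): "at" ([column, row] in pixels: a listed point, or the origin of a listed thing).
The state is a dict: "time": time; "joint_pos": joint angles; "qvel": joint speeds; "tau": joint torques, N m; "ee_pos": TCP position; "orientation": TCP orientation; "wrist_force": force on the tool from outside, world axes, zero at the start; "moment": the same for the moment, N m; "gripper_width": finger opening in mm.
Only numpy, scipy, OpenCV 4.12 (cv2) and the standard library are available. Lean on these libraries where they do the work, as an engineer would, in place of code of your own. Each camera call takes 0.05 s, during which the arm holds its last target. There are 200 camera calls.

### The job

Make up two kits from the stock on the right of the bench. In the larger tray goes the cell-fitting kit: the screwdriver lying in the long slot, and the screw stopper and the larger bung standing upright in the two pockets, one in each; in the smaller tray goes the sampling kit: the small bottle and the smaller bung, standing upright, one in each pocket. Everything must rest on the tray's floor and either pocket of a pair will do; leave the taller bottle standing where it is.

Things in the scene. Friction and masses are not known exactly. Their poses are not given: they have to be found in the camera images.
- tray_three: The larger grey kit tray, fixed to the bench: 140 mm (its x) by 190 mm (its y), 12 mm high overall. Origin: centre of its underside; z up. Walls 4 mm thick and 12 mm high, floor 3 mm thick. One long slot on its +x (far) half: 64 mm (x) by 182 mm (y), centred at x = +34 mm, y = 0. Two equal pockets on its -x (near) half: each 64 mm (x) by 89 mm (y), centred at x = -34 mm, y = +46.5 and -46.5 mm. A small thin carrying lip is at the middle of each short end.
- tray_two: The smaller grey kit tray, fixed to the bench: 68 mm (its x) by 132 mm (its y), 12 mm high overall. Origin: centre of its underside; z up. Walls 4 mm thick and 12 mm high, floor 3 mm thick. Two equal pockets, each 60 by 60 mm, centred at x = 0, y = +32 and -32 mm. A small thin carrying lip is at the middle of each short end.
- screwdriver: Screwdriver, 160 mm long, lying along its y axis. Origin: mid-length, under it at bench level; z up. Handle 25 mm wide, 24 mm high, from y = +5 to +79 mm (balances there: grip at y = +42 mm); 4 mm shaft, 12 mm up, to y = -80 mm. It lies right of the black instrument (200 mm tall, front 0.62 m ahead of the robot base, behind the trays): bring it towards the robot before swinging it left.
- screw_stopper: Translucent white plastic screw stopper, standing on its hexagonal head: head 42 by 48 mm and 10 mm high, above it a round stem 28 mm in diameter up to 42 mm height. Grip the stem. Origin: centre of its underside; z up.
- large_bung: The larger rubber bung (red), a tapered plug standing on its wide end: 35 mm in diameter below, a little narrower above, 30 mm high. Origin: centre of its underside; z up.
- small_bung: The smaller rubber bung (black), a tapered plug standing on its wide end: 23 mm in diameter below, narrower above, 24 mm high. Origin: centre of its underside; z up.
- small_bottle: The small reagent bottle (tan body, white cap), 30 mm in diameter, 57 mm high including the narrower fixed cap above 47 mm, standing upright; grip the body about 30 mm up, near its balance point, or it swings. Origin: centre of its underside; z up.
- tall_bottle: The taller reagent bottle (white body, blue cap), 36 mm in diameter, 78 mm high, standing upright among the stock; it belongs to no kit. Origin: centre of its underside; z up.
Mind the look-alikes: they are no part of the job. Leave any yellow look-alike of the large_bung alone.

How it is judged:
By the outcome, as a careful person would: the job done as asked, in the order asked, and still so for the second after the job is handed in, with the robot touching nothing.
It also fails if it takes over 120 s, if anything falls off the work surface, if the arm or the gripper's body presses on something with over 40 N, if the wrist force passes 120 N, or if a joint passes its speed limit or range.

## Working session

There is one attempt and no reset: what is moved stays moved. The work goes in short steps, Python scripts to look and compute and a shell command to move; the robot and the scene stay as the last step left them, time stands still between calls to the robot, and variables do not carry over. Pictures are saved under pics/ and viewed, about 12 in all and at most 16, crops included, and the job is handed in when it is done.

```bash
ls; mkdir -p pics
cat > h.py <<'E'
import numpy as np, cv2
from station import arm
from scipy.spatial.transform import Rotation as R
def K(n):
    m=arm.camera_model(n); f=192/np.tan(np.radians(m["vfov"])/2); return m,f
def ray(n,uv):
    m,f=K(n); d=np.array([(uv[0]-m["cx"])/f,(uv[1]-m["cy"])/f]); s=d.copy()
    for _ in range(30): s=d/(1+m["k1"]*(s@s))
    T=np.array(m["cam_to_world"]); return T[:3,3],T[:3,:3]@np.array([s[0],-s[1],-1])
def at(n,uv,z):
    o,v=ray(n,uv); return o+v*(z-o[2])/v[2]
def proj(n,p):
    m,f=K(n); T=np.array(m["cam_to_world"]); c=T[:3,:3].T@(np.array(p,float)-T[:3,3])
    s=np.array([c[0],-c[1]])/-c[2]; s=s*(1+m["k1"]*(s@s)); return s*f+[m["cx"],m["cy"]]
def snap(n,f,crop=None,k=1):
    im=arm.get_image(n)[:,:,::-1]
    if crop: a,b,c,d=crop; im=im[b:d,a:c]
    cv2.imwrite("pics/"+f,cv2.resize(im,None,fx=k,fy=k,interpolation=cv2.INTER_CUBIC))
E
python3 - <<'E'
from h import *
snap("scene","s1.png",k=1.5);snap("top","t1.png",k=1.5)
H=dict(tray_three=0,tray_two=0,screwdriver=0,screw_stopper=0,large_bung=0,small_bung=0,small_bottle=0,tall_bottle=0)
for c in ("scene","top"):
    T=np.array(arm.camera_model(c)["cam_to_world"]); print(c,T[:3,3].round(),arm.camera_model(c)["vfov"])
    for t in H:
        for d in arm.tip_of(t,c)[:3]: print(c,t,round(d["confidence"],2),np.round(d["at"]),at(c,d["at"],0).round())
        for d in arm.recognise(t,c)[:3]: print("   bb",round(d["confidence"],2),np.round(d["bbox"]))
s=arm.sense();print(s)
print(R.from_quat(s["orientation"]).as_matrix().round(3))
E
```

```text
pics
scene [-307. -548.  496.] 55.73291707146252
scene tray_three 0.73 [137. 175.] [487. 347.   0.]
   bb 0.81 [102. 164.  74.  28.]
scene tray_two 0.71 [201. 198.] [462.  60.   0.]
   bb 0.73 [180. 184.  46.  25.]
scene screwdriver 0.69 [321. 198.] [ 641. -249.    0.]
   bb 0.48 [295. 188.  26.   5.]
   bb 0.6 [286. 210.  21.  18.]
scene large_bung 0.66 [377. 243.] [ 479. -449.    0.]
scene large_bung 0.54 [140. 176.] [489. 336.   0.]
scene large_bung 0.46 [336. 236.] [ 460. -356.    0.]
   bb 0.76 [372. 231.  13.  18.]
   bb 0.74 [330. 224.  12.  18.]
scene small_bung 0.59 [308. 210.] [ 549. -246.    0.]
   bb 0.38 [303. 202.   9.  11.]
scene small_bottle 0.49 [256. 212.] [ 466. -124.    0.]
   bb 0.79 [247. 195.  11.  20.]
scene tall_bottle 0.81 [270. 201.] [ 548. -128.   -0.]
   bb 0.52 [268. 178.   9.  27.]
top [ 397.  -37. 1330.] 53.344088270165614
top tray_three 0.88 [138. 219.] [491. 348.   0.]
   bb 0.85 [108. 202.  64.  39.]
top tray_two 0.67 [221. 227.] [467.  62.   0.]
   bb 0.62 [201. 211.  40.  29.]
top screwdriver 0.72 [308. 177.] [ 645. -240.    0.]
top screwdriver 0.
[... 639 characters left out ...]
13068e-01, -4.70602860e-02,  1.21019268e+00,
       -1.23575318e-05,  1.57079279e+00]), 'qvel': array([-0.00067363,  0.00104585,  0.0013477 , -0.0009326 ,  0.00145497,
       -0.0005149 ]), 'tau': array([-1.63599648e-04, -5.39442837e+01,  3.40045130e+01,  1.79910076e-03,
        4.39587848e-05, -5.36079810e-06]), 'ee_pos': array([ 244.0108131 , -548.16321047,  231.30909392]), 'orientation': array([ 9.78153990e-01,  2.07881629e-01, -2.89487259e-06,  1.61014147e-05]), 'wrist_force': array([ 0.00517876,  0.06643465, -0.62800179]), 'moment': array([-0.09471695, -0.0392531 , -0.04595763]), 'gripper_width': 85.17468976584988}
[[ 0.914  0.407  0.   ]
 [ 0.407 -0.914 -0.   ]
 [-0.     0.    -1.   ]]
```

View pics/s1.png

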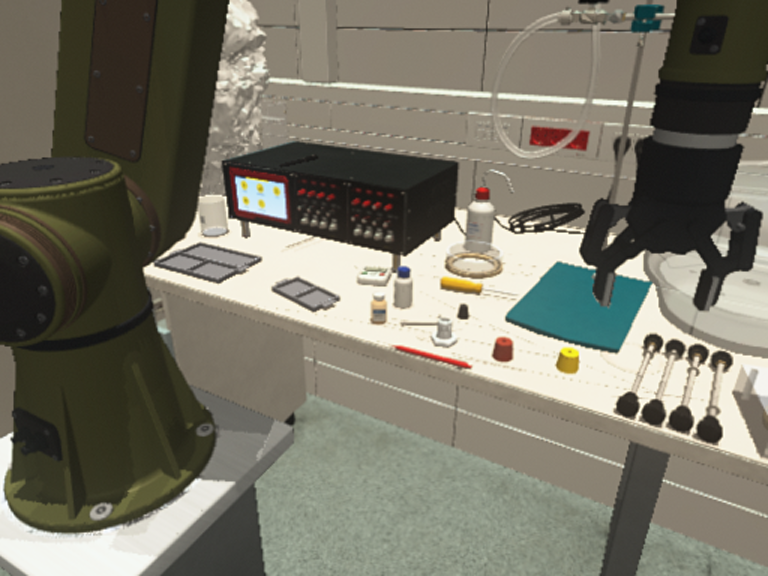

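Run:
```python
from h import *
snap("top","t2.png",(240,140,400,260),5);snap("top","t3.png",(90,170,250,260),5)
```

```text
(no output)
```

View pics/t2.png

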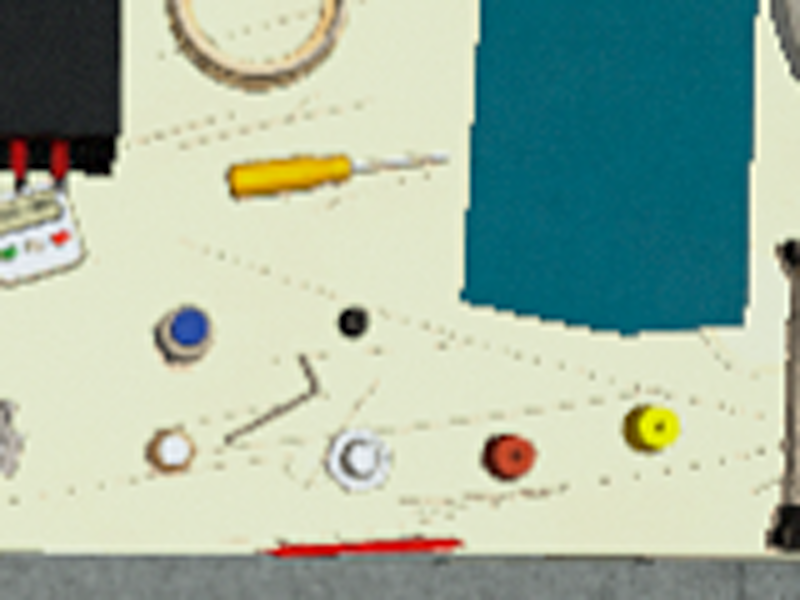

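View pics/t3.png

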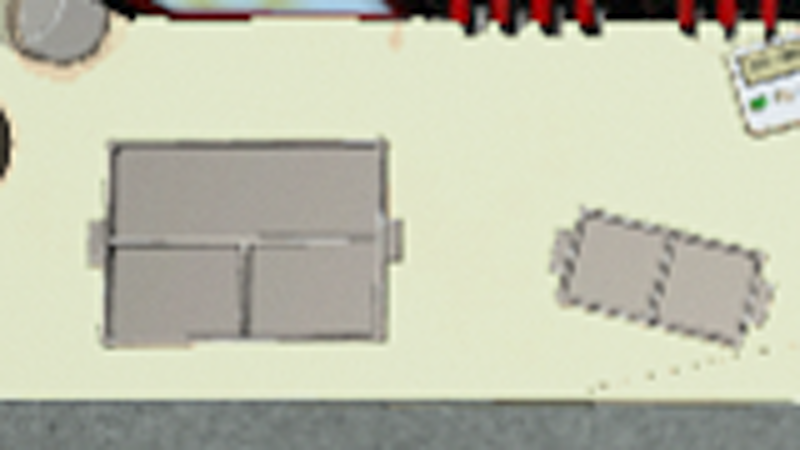

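The top view shows the screwdriver with its handle at the left (crop 230–350, 178) and its shaft tip at (447,157). Also in view are the tan bottle (171,450), stopper (359,458), red bung (509,457), yellow look-alike (653,428) and black bung (352,321). The large tray is close to square with the bench; the small tray is turned by about 15°.

```bash
cat > m.py <<'E'
from h import *
def c2(u,v): return (240+u/5-.4,140+v/5-.4)
def c3(u,v): return (90+u/5-.4,170+v/5-.4)
o=dict(bottle=((174,449),57),stopper=((361,458),42),red=((511,455),30),bung=((352,320),24),drvH=((232,180),12),drvJ=((350,168),12),drvT=((447,157),12),tall=((188,327),78))
for k,(p,z) in o.items(): print(k,at("top",c2(*p),z).round(1))
for n,cs in dict(three=[(110,143),(385,142),(385,342),(105,345)],two=[(585,208),(765,255),(740,345),(562,300)]).items():
    P=np.array([at("top",c3(*p),10)[:2] for p in cs]); print(n,P.round(),P.mean(0).round(1),
     "sizes",np.linalg.norm(P-np.roll(P,-1,0),axis=1).round())
    y=(P[0]-P[1])+(P[3]-P[2]); print("yaw",np.degrees(np.arctan2(-y[0],y[1])))
im=arm.get_image("scene"); hsv=cv2.cvtColor(im,cv2.COLOR_RGB2HSV)
for n,bb,z in (("large_bung",(330,222,16,22),15),("small_bung",(301,200,14,16),12),("bottle",(245,193,15,25),28),):
    print(n,at("scene",(bb[0]+bb[2]/2,bb[1]+bb[3]/2),z).round())
im=arm.get_image("top").astype(int)
r,g,b=im[...,0],im[...,1],im[...,2]
for n,mk,z in (("red",(r>g+60)&(g<100)&(r>90),20),("black",(r<70)&(g<70),16),("yellow",(r>150)&(b<90)&(g>90),12)):
    N,l,s,c=cv2.connectedComponentsWithStats(mk[140:250,265:360].astype(np.uint8))
    for i in range(1,N):
        if s[i,4]>12: print(n,s[i,4],at("top",c[i]+[265,140],z).round(1))
E
python3 m.py
```

```text
bottle [ 456.5 -118.4   57. ]
stopper [ 452.1 -245.8   42. ]
red [ 455.4 -350.5   30. ]
bung [ 547.9 -243.5   24. ]
drvH [ 647.4 -161.8   12. ]
drvJ [ 656.8 -244.9   12. ]
drvT [ 665.4 -313.5   12. ]
tall [ 536.  -126.2   78. ]
three [[562. 440.]
 [565. 252.]
 [427. 248.]
 [424. 436.]] [494.4 344. ] sizes [188. 138. 189. 139.]
yaw 0.8358365164025008
two [[520. 113.]
 [488. -11.]
 [426.   5.]
 [456. 128.]] [472.7  58.7] sizes [129.  64. 126.  65.]
yaw -14.001883320111284
large_bung [ 452. -361.   15.]
small_bung [ 540. -248.   12.]
bottle [ 450. -122.   28.]
red 48 [ 455.1 -353.4   20. ]
red 52 [ 393.6 -263.    20. ]
black 21 [ 547.4 -244.7   16. ]
yellow 134 [ 652.4 -200.8   12. ]
```

View pics/t1.png

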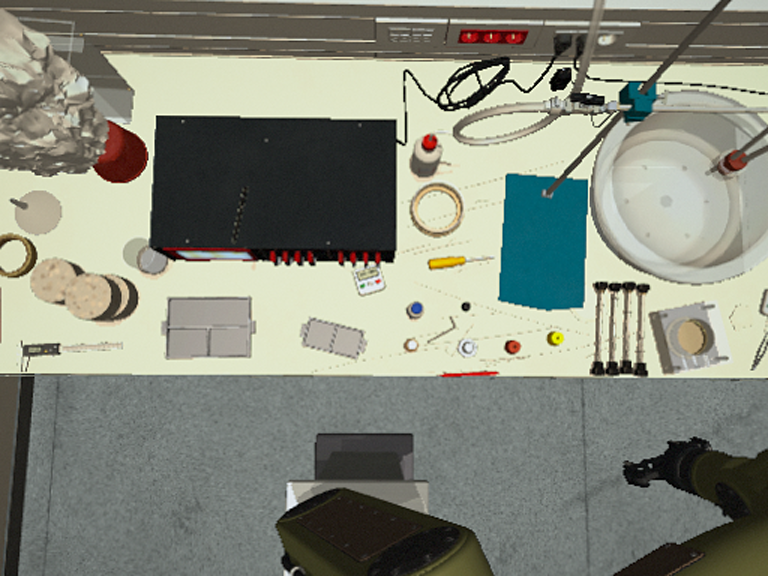

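The calibration checks out against the known sizes (trays 189×138 and 128×65, driver about 155 long). Next I rotate to align the jaw with the driver, then translate over it.

```bash
cat >> h.py <<'E'
def to(x,y,z=None,yd=None):
    "tool-frame shift (m) to world target; yd = wanted direction of tool y in world deg"
    s=arm.sense(); M=R.from_quat(s["orientation"]).as_matrix(); p=s["ee_pos"]
    d=np.array([x,y,p[2] if z is None else z])-p
    a=np.degrees(np.arctan2(M[1,1],M[0,1]))
    print("t",round(s["time"],1),"p",p.round(1),"yd",round(a,1),"tilt",round(np.degrees(np.arccos(-M[2,2])),2),"w",round(s["gripper_width"],1),"F",s["wrist_force"].round(1),"J",s["joint_pos"].round(2))
    print("shift",(M.T@d/1000).round(4),"" if yd is None else ("rz",round(np.radians(a-yd),4)))
E
python3 -m jog '[[0,0,0,0,0,-0.12,0.2],[0,0,0,0,0,-0.12,0.2],[0,0,0,0,0,-0.12,0.2],[0,0,0,0,0,-0.12,0.2],[0,0,0,0,0,-0.12,0.2]]'
python3 -m jog '[[0,0,0,0,0,-0.12,0.2],[0,0,0,0,0,-0.12,0.2],[0,0,0,0,0,-0.12,0.2],[0,0,0,0,0,-0.12,0.2],[0,0,0,0,0,-0.12,0.2]]'
python3 -m jog '[[0,0,0,0,0,-0.07,0.2],[0.02,0.03,0,0,0,0,0.2],[0.02,0.03,0,0,0,0,0.2],[0.02,0.03,0,0,0,0,0.2],[0.02,0.03,0,0,0,0,0.2]]'
python3 -c "from h import *;to(652,-200,120,6.8)"
```

```text
time: 2.32
ee_pos: [244.0, -548.1, 231.3]
orientation: [0.872, 0.49, -0.0, -0.0]
wrist_force: [-0.7, -0.4, 0.4]
gripper_width: 51.2
time: 2.73
ee_pos: [244.0, -548.1, 231.3]
orientation: [0.688, 0.726, 0.0, -0.0]
wrist_force: [-0.3, 0.6, -0.1]
gripper_width: 51.1
time: 3.15
ee_pos: [354.5, -453.7, 231.4]
orientation: [0.665, 0.747, 0.0, 0.0]
wrist_force: [0.7, -0.4, -0.3]
gripper_width: 51.4
t 3.1 p [ 354.5 -453.7  231.4] yd 6.7 tilt 0.01 w 51.4 F [ 0.7 -0.4 -0.3] J [-0.91  0.27 -0.11  1.19  0.    0.55]
shift [0.2172 0.325  0.1114] ('rz', np.float64(-0.0017))
```

```bash
python3 -m jog '[[0.0217,0.0325,0,0,0,0,0.2],[0.0217,0.0325,0,0,0,0,0.2],[0.0217,0.0325,0,0,0,0,0.2],[0.0217,0.0325,0,0,0,0,0.2],[0.0217,0.0325,0,0,0,0,0.2]]' >/dev/null
python3 -m jog '[[0.0217,0.0325,0,0,0,0,0.2],[0.0217,0.0325,0,0,0,0,0.2],[0.0217,0.0325,0,0,0,0,0.2],[0.0217,0.0325,0,0,0,0,0.2],[0.0217,0.0325,0,0,0,0,0.2]]' >/dev/null
python3 -m jog '[[0,0,0.04,0,0,0,0.2],[0,0,0.04,0,0,0,0.2],[0,0,0.04,0,0,0,0.2],[0,0,0.04,0,0,0,0.2],[0,0,0.02,0,0,0,0.2]]'
python3 - <<'E'
from h import *
to(652,-200,8,6.8); snap("scene","s2.png",(260,110,420,230),5)
E
```

```text
time: 4.4
ee_pos: [647.8, -199.6, 45.8]
orientation: [0.664, 0.748, -0.001, -0.003]
wrist_force: [-0.7, 0.5, -0.1]
gripper_width: 51.6
t 4.4 p [ 647.8 -199.6   45.8] yd 6.8 tilt 0.37 w 51.6 F [-0.7  0.5 -0.1] J [-0.3   0.58 -0.08  0.92 -0.    1.15]
shift [-0.001   0.0043  0.0377] ('rz', np.float64(-0.0003))
```

View pics/s2.png

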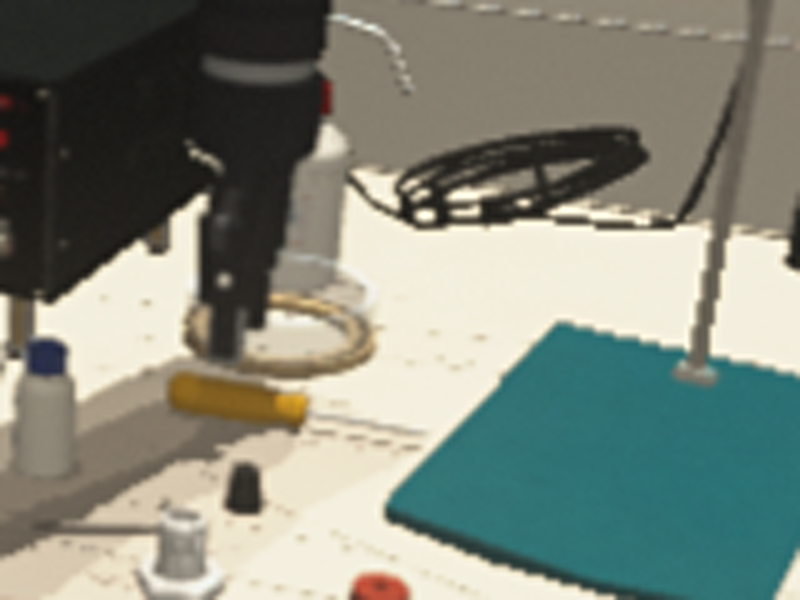

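The gripper is above the handle (crop 170–305, 395) and in line with it. Descending and gripping.

```bash
python3 -m jog '[[-0.001,0.004,0.018,0,0,0,0.2],[0,0,0.02,0,0,0,0.2],[0,0,0,0,0,0,0.2],[0,0,0,0,0,0,-1],[0,0,0,0,0,0,-1]]' 
python3 -m jog '[[0,0,0,0,0,0,-1],[0,0,0,0,0,0,-1],[0,0,0,0,0,0,-1],[0,0,0,0,0,0,-1],[0,0,0,0,0,0,-1]]' 
python3 -m jog '[[0,0,-0.01,0,0,0,-1],[0,0,-0.03,0,0,0,-1],[0,0,-0.03,0,0,0,-1],[0,0,-0.03,0,0,0,-1],[0,0,-0.03,0,0,0,-1]]' 
python3 -c "from h import *;to(500,-150,140,0.8)"
```

```text
time: 4.87
ee_pos: [655.8, -201.7, 15.0]
orientation: [0.664, 0.748, 0.0, 0.001]
wrist_force: [-0.0, -0.1, 0.1]
gripper_width: 28.4
time: 5.28
ee_pos: [656.4, -201.8, 15.5]
orientation: [0.664, 0.748, 0.001, 0.001]
wrist_force: [-0.2, 0.8, 6.8]
gripper_width: 21.1
time: 5.7
ee_pos: [654.7, -201.3, 145.5]
orientation: [0.664, 0.748, 0.0, 0.0]
wrist_force: [0.5, -0.3, -0.5]
gripper_width: 21.1
t 5.7 p [ 654.7 -201.3  145.5] yd 6.8 tilt 0.01 w 21.1 F [ 0.5 -0.3 -0.5] J [-0.3   0.51  0.05  1.11  0.    1.15]
shift [ 0.0691 -0.1476  0.0055] ('rz', np.float64(0.1039))
```

```bash
python3 -m jog '[[0,0,0,0,0,0,-1],[0,0,0,0,0,0,-1],[0,0,0,0,0,0,-1],[0,0,0,0,0,0,-1],[0,0,0,0,0,0,-1]]'
python3 - <<'E'
from h import *
to(500,-150,140,0.8); snap("scene","s3.png",(260,110,420,230),5)
E
```

```text
time: 6.12
ee_pos: [653.9, -201.0, 141.6]
orientation: [0.664, 0.748, -0.001, -0.001]
wrist_force: [-0.1, 0.7, -1.3]
gripper_width: 20.9
t 6.1 p [ 653.9 -201.   141.6] yd 6.8 tilt 0.17 w 20.9 F [-0.1  0.7 -1.3] J [-0.3   0.52  0.05  1.11 -0.    1.15]
shift [ 0.0688 -0.1468  0.0021] ('rz', np.float64(0.104))
```

View pics/s3.png

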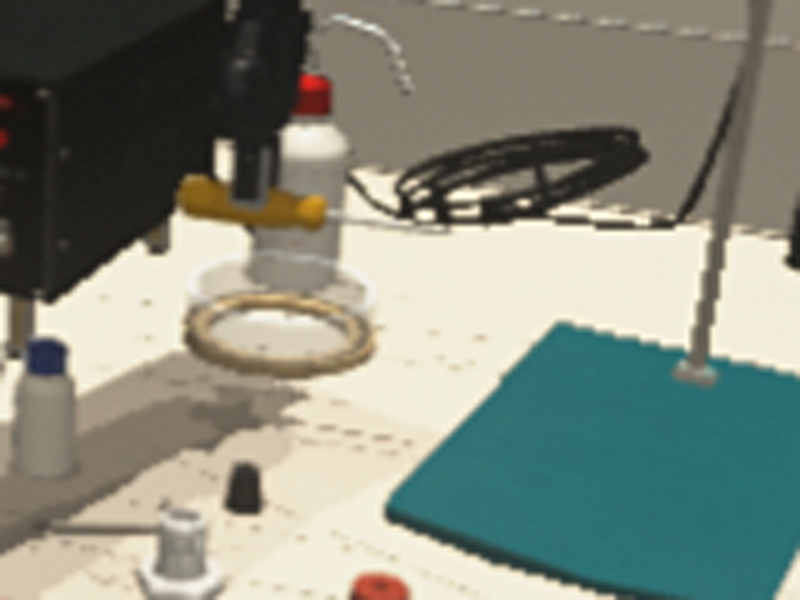

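Held near the balance point and level. Bench contact was at TCP z≈15, so it should rest on the tray floor at about 18. Pulling back first, then swinging left.

```bash
python3 -m jog '[[0.017,-0.037,0,0,0,0,-1],[0.017,-0.037,0,0,0,0,-1],[0.017,-0.037,0,0,0,0,-1],[0.017,-0.037,0,0,0,0,-1],[0,0,0,0,0,0.104,-1]]' >/dev/null
python3 -m jog '[[0.036,0,0,0,0,0,-1],[0.036,0,0,0,0,0,-1],[0.036,0,0,0,0,0,-1],[0.036,0,0,0,0,0,-1],[0.036,0,0,0,0,0,-1]]' >/dev/null
python3 -m jog '[[0.036,0,0,0,0,0,-1],[0.036,0,0,0,0,0,-1],[0.036,0,0,0,0,0,-1],[0.036,0,0,0,0,0,-1],[0.036,0,0,0,0,0,-1]]' >/dev/null
python3 -m jog '[[0.036,0,0,0,0,0,-1],[0.036,0,0,0,0,0,-1],[0.036,0,0,0,0,0,-1],[0,0,0,0,0,0,-1],[0,0,0,0,0,0,-1]]'
python3 - <<'E'
from h import *
to(526.5,386,60,0.8)
E
```

```text
time: 7.83
ee_pos: [492.7, 318.3, 142.2]
orientation: [0.701, 0.713, -0.001, -0.0]
wrist_force: [-0.3, -0.9, -0.1]
gripper_width: 21.2
t 7.8 p [492.7 318.3 142.2] yd 1.0 tilt 0.08 w 21.2 F [-0.3 -0.9 -0.1] J [ 0.57  0.34 -0.22  1.01 -0.    2.13]
shift [0.0672 0.0351 0.0821] ('rz', np.float64(0.0033))
```

```bash
python3 -m jog '[[0.0335,0.0175,0,0,0,0,-1],[0.0335,0.0175,0,0,0,0.003,-1],[0,0,0.03,0,0,0,-1],[0,0,0.03,0,0,0,-1],[0,0,0.022,0,0,0,-1]]' >/dev/null
python3 -m jog '[[0,0,0,0,0,0,-1],[0,0,0,0,0,0,-1],[0,0,0,0,0,0,-1],[0,0,0,0,0,0,-1],[0,0,0,0,0,0,-1]]'
python3 - <<'E'
from h import *
to(526.5,386,18,0.8); snap("top","t4.png",(90,160,230,260),5)
E
```

```text
time: 8.67
ee_pos: [528.9, 384.7, 63.4]
orientation: [0.703, 0.711, 0.002, 0.0]
wrist_force: [-0.1, 0.3, -0.3]
gripper_width: 20.9
t 8.7 p [528.9 384.7  63.4] yd 0.6 tilt 0.19 w 20.9 F [-0.1  0.3 -0.3] J [ 0.63  0.52 -0.14  0.91 -0.    2.19]
shift [ 0.0012 -0.0025  0.0454] ('rz', np.float64(-0.0034))
```

View pics/t4.png

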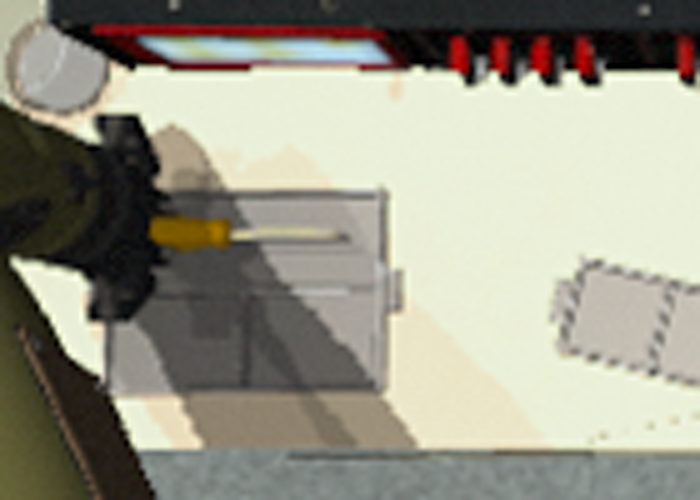

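Run:
```python
from h import *
for p in ((348,236),(230,234)): print(at("top",(90+p[0]/5-.4,160+p[1]/5-.4),60).round(1))
```

```text
[528.7 264.6  60. ]
[529.3 342.1  60. ]
```

Tip measured at y=265, so the driver's middle is at y≈345, centred in the slot. Lowering and releasing.

```bash
python3 -m jog '[[0,-0.0015,0.02,0,0,0,-1],[0,0,0.018,0,0,0,-1],[0,0,0.003,0,0,0,-1],[0,0,0.003,0,0,0,-1],[0,0,0.002,0,0,0,-1]]'
python3 -m jog '[[0,0,0,0,0,0,-1],[0,0,0,0,0,0,-1],[0,0,0,0,0,0,-1],[0,0,0,0,0,0,-1],[0,0,0,0,0,0,-1]]'
```

```text
time: 9.13
ee_pos: [524.9, 383.3, 18.3]
orientation: [0.703, 0.711, -0.001, -0.0]
wrist_force: [-13.6, -10.0, 35.3]
gripper_width: 20.7
time: 9.55
ee_pos: [525.0, 383.4, 18.4]
orientation: [0.703, 0.711, -0.001, -0.0]
wrist_force: [-9.5, -6.7, 17.6]
gripper_width: 21.2
```

```bash
python3 -m jog '[[0,0,-0.002,0,0,0,-0.2],[0,0,0,0,0,0,-0.2],[0,0,0,0,0,0,-0.2],[0,0,0,0,0,0,0.2],[0,0,0,0,0,0,0.2]]'
python3 -m jog '[[0,0,-0.02,0,0,0,0.2],[0,0,-0.03,0,0,0,0.2],[0,0,-0.04,0,0,0,0.2],[0,0,-0.03,0,0,0,0.2],[-0.036,0,0,0,0,0,0.2]]' >/dev/null
python3 -m jog '[[-0.036,-0.01,0,0,0,0,0.2],[-0.036,-0.01,0,0,0,0,0.2],[-0.036,-0.01,0,0,0,0,0.2],[-0.036,-0.01,0,0,0,0,0.2],[-0.036,-0.01,0,0,0,0,0.2]]' >/dev/null
python3 -m jog '[[-0.036,0,0,0,0,0,0.2],[-0.036,0,0,0,0,0,0.2],[-0.036,0,0,0,0,0,0.2],[-0.036,0,0,0,0,0,0.2],[-0.036,0,0,0,0,0,0.2]]' >/dev/null
python3 -m jog '[[-0.036,0,0,0,0,0,0.2],[-0.036,0,0,0,0,0,0.2],[-0.036,0,0,0,0,0,0.2],[0,0,0,0,0,0,0.2],[0,0,0,0,0,0,0.2]]'
python3 - <<'E'
from h import *
to(452,-247,60,0.8); snap("top","t5.png",(90,160,230,260),5)
for z,u in ((42,361),): print(at("top",(240+u/5-.4,140+458/5-.4),z))
for t in ("screw_stopper","large_bung"):
  for d in arm.recognise(t,"scene")[:3]: b=d["bbox"]; print(t,d["confidence"],b,at("scene",(b[0]+b[2]/2,b[1]+b[3]/2),18).round())
E
```

```text
time: 9.97
ee_pos: [526.3, 384.3, 17.4]
orientation: [0.703, 0.711, 0.0, 0.0]
wrist_force: [-0.5, -0.4, -0.2]
gripper_width: 51.2
time: 11.63
ee_pos: [481.5, -122.0, 137.2]
orientation: [0.705, 0.71, 0.0, -0.0]
wrist_force: [-0.1, -0.2, -1.1]
gripper_width: 51.1
t 11.6 p [ 481.5 -122.   137.2] yd 0.4 tilt 0.01 w 51.1 F [-0.1 -0.2 -1.1] J [-0.25  0.18 -0.44  0.95  0.    1.32]
shift [-0.1248 -0.0304  0.0772] ('rz', np.float64(-0.0069))
[ 452.05088723 -245.80126116   42.        ]
screw_stopper 0.56 [288.7, 211.9, 16.8, 16.4] [ 455. -252.   18.]
large_bung 0.77 [369.0, 232.5, 15.4, 15.9] [ 462. -451.   18.]
large_bung 0.58 [330.3, 222.8, 13.3, 19.2] [ 449. -359.   18.]
large_bung 0.48 [107.7, 162.8, 70.6, 26.7] [464. 293.  18.]
```

View pics/t5.png

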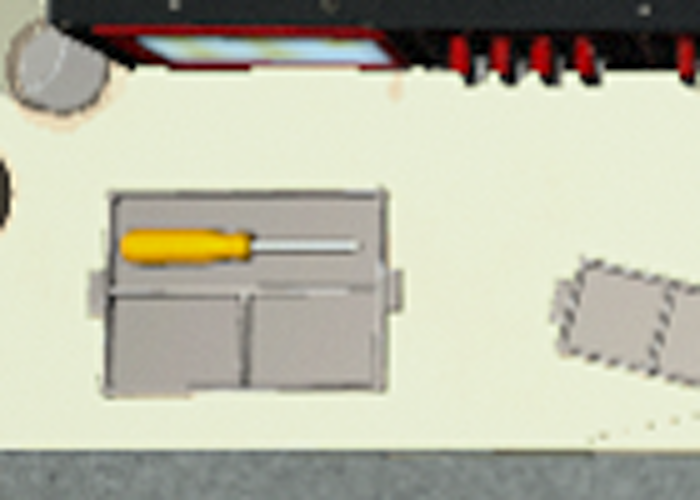

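The driver lies in the slot (crop 120–358, row 244). Next, the stopper.

```bash
python3 -m jog '[[-0.032,-0.0075,0,0,0,0,0.2],[-0.032,-0.0075,0,0,0,0,0.2],[-0.032,-0.0075,0,0,0,0,0.2],[-0.03,-0.0075,0,0,0,0,0.2],[0,0,0.03,0,0,0,0.2]]' >/dev/null
python3 -m jog '[[0,0,0.03,0,0,0,0.2],[0,0,0.017,0,0,0,0.2],[0,0,0,0,0,0,0.2],[0,0,0,0,0,0,0.2],[0,0,0,0,0,0,0.2]]'
python3 - <<'E'
from h import *
to(452,-247,14,0.8); snap("scene","s4.png",(260,170,360,240),8)
E
```

```text
time: 12.62
ee_pos: [454.1, -246.1, 61.4]
orientation: [0.703, 0.712, 0.0, 0.001]
wrist_force: [0.0, -0.1, 0.5]
gripper_width: 50.9
t 12.6 p [ 454.1 -246.1   61.4] yd 0.7 tilt 0.07 w 50.9 F [ 0.  -0.1  0.5] J [-0.5   0.29 -0.49  0.79  0.    1.06]
shift [-0.0008 -0.0022  0.0474] ('rz', np.float64(-0.0012))
```

View pics/s4.png

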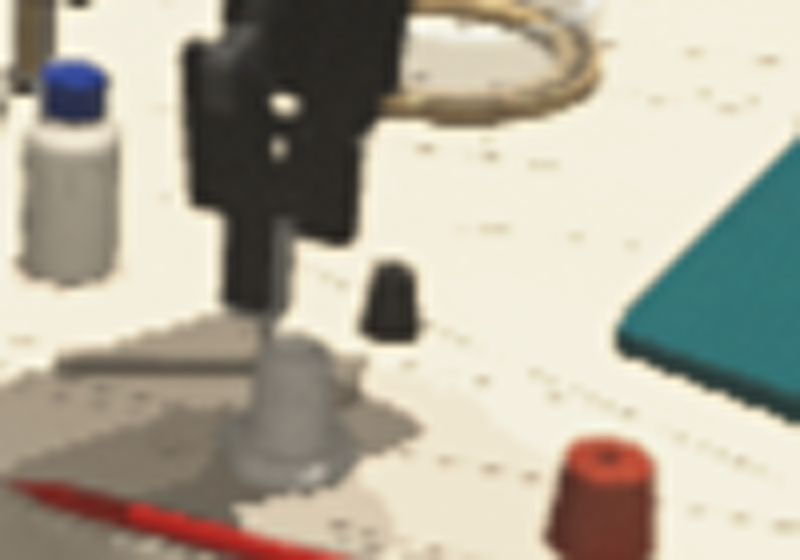

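Run:
```python
from h import *
for n,p,z in (("stop",(297,345),42),("stopbase",(290,455),5),("red",(610,457),30),("blk",(393,268),24),("tallcap",(75,75),78)): print(n,at("scene",(260+p[0]/8-.4,170+p[1]/8-.4),z).round(1))
p=arm.sense()["ee_pos"]
print([ (8*(proj("scene",p+[dx,0,0])-[260,170])).round() for dx in(-26,0,26)])
```

```text
stop [ 449.8 -251.4   42. ]
stopbase [ 444.  -253.7    5. ]
red [ 453.4 -353.6   30. ]
blk [ 546.5 -247.    24. ]
tallcap [ 529.1 -130.6   78. ]
[array([256., 311.]), array([289., 277.]), array([321., 244.])]
```

```bash
python3 -m jog '[[-0.004,-0.003,0.02,0,0,0,0.2],[0,0,0.02,0,0,0,0.2],[0,0,0.007,0,0,0,0.2],[0,0,0,0,0,0,0.2],[0,0,0,0,0,0,-1]]'
python3 -m jog '[[0,0,0,0,0,0,-1],[0,0,0,0,0,0,-1],[0,0,0,0,0,0,-1],[0,0,0,0,0,0,-1],[0,0,0,0,0,0,-1]]' 
python3 -m jog '[[0,0,-0.01,0,0,0,-1],[0,0,-0.03,0,0,0,-1],[0,0,-0.03,0,0,0,-1],[0,0,-0.03,0,0,0,-1],[0,0,-0.03,0,0,0,-1]]'
python3 - <<'E'
from h import *
th=np.radians(.8)
for s in (1,-1): print(np.array([493,346])+R.from_euler("z",.8,degrees=True).as_matrix()[:2,:2]@[-34,46.5*s])
to(459.6,299,None,0.8);snap("scene","s5.png",(240,130,360,220),6)
E
```

```text
time: 13.08
ee_pos: [450.6, -250.7, 14.2]
orientation: [0.703, 0.711, 0.0, 0.0]
wrist_force: [0.3, -0.2, 0.1]
gripper_width: 40.8
time: 13.5
ee_pos: [451.2, -251.1, 15.0]
orientation: [0.703, 0.711, 0.0, 0.001]
wrist_force: [-0.5, 0.6, 5.4]
gripper_width: 24.8
time: 13.92
ee_pos: [450.1, -250.7, 146.0]
orientation: [0.703, 0.711, 0.0, 0.001]
wrist_force: [0.6, -0.2, -0.5]
gripper_width: 24.9
[458.3540728  392.02075323]
[459.65255557 299.0298185 ]
t 13.9 p [ 450.1 -250.7  146. ] yd 0.6 tilt 0.06 w 24.9 F [ 0.6 -0.2 -0.5] J [-0.51  0.21 -0.39  0.97 -0.    1.05]
shift [ 5.496e-01  1.560e-02 -3.000e-04] ('rz', np.float64(-0.0029))
```

View pics/s5.png

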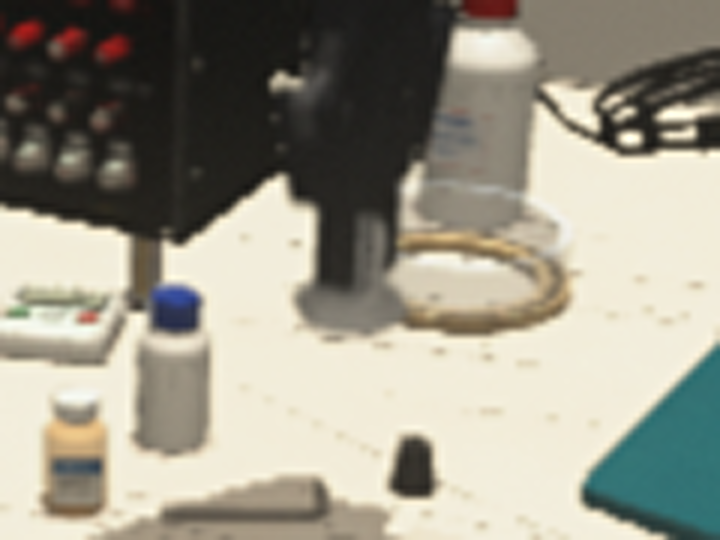

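Stopper held upright. Carrying it to the right-hand pocket at about (459.6, 299).

```bash
python3 -m jog '[[0.034,0.001,0,0,0,0,-1],[0.034,0.001,0,0,0,0,-1],[0.034,0.001,0,0,0,0,-1],[0.034,0.001,0,0,0,0,-1],[0.034,0.001,0,0,0,0,-1]]' >/dev/null
python3 -m jog '[[0.034,0.001,0,0,0,0,-1],[0.034,0.001,0,0,0,0,-1],[0.034,0.001,0,0,0,0,-1],[0.034,0.001,0,0,0,0,-1],[0.034,0.001,0,0,0,0,-1]]' >/dev/null
python3 -m jog '[[0.034,0.001,0,0,0,0,-1],[0.034,0.001,0,0,0,0,-1],[0.034,0.001,0,0,0,0,-1],[0.034,0.001,0,0,0,0,-1],[0.034,0.001,0,0,0,0,-1]]' >/dev/null
python3 -m jog '[[0.034,0.001,0,0,0,0,-1],[0,0,0.03,0,0,0,-1],[0,0,0.03,0,0,0,-1],[0,0,0.02,0,0,0,-1],[0,0,0,0,0,0,-1]]' >/dev/null
python3 -m jog '[[0,0,0,0,0,0,-1],[0,0,0,0,0,0,-1],[0,0,0,0,0,0,-1],[0,0,0,0,0,0,-1],[0,0,0,0,0,0,-1]]'
python3 -c "from h import *;to(459.6,299,18,.8)"
```

```text
time: 16.05
ee_pos: [461.0, 293.9, 64.7]
orientation: [0.703, 0.711, 0.001, 0.0]
wrist_force: [0.2, 0.6, -0.6]
gripper_width: 25.1
t 16.1 p [461.  293.9  64.7] yd 0.6 tilt 0.13 w 25.1 F [ 0.2  0.6 -0.6] J [ 0.57  0.34 -0.42  0.81  0.    2.13]
shift [ 0.0051 -0.0014  0.0467] ('rz', np.float64(-0.0033))
```

```bash
python3 -m jog '[[0.005,-0.001,0.02,0,0,0,-1],[0,0,0.02,0,0,0,-1],[0,0,0.003,0,0,0,-1],[0,0,0.002,0,0,0,-1],[0,0,0.001,0,0,0,-1]]'
python3 -m jog '[[0,0,0,0,0,0,-1],[0,0,0,0,0,0,-1],[0,0,0,0,0,0,-1],[0,0,0,0,0,0,-1],[0,0,0,0,0,0,-1]]'
```

```text
time: 16.47
ee_pos: [458.0, 297.8, 18.0]
orientation: [0.703, 0.711, -0.001, -0.0]
wrist_force: [-5.4, -2.2, 10.1]
gripper_width: 24.8
time: 16.88
ee_pos: [459.7, 298.8, 18.0]
orientation: [0.703, 0.711, 0.001, 0.0]
wrist_force: [0.2, 0.8, 4.7]
gripper_width: 24.9
```

Contact at 18 as predicted. Releasing, then over to the red bung at (454, -353).

```bash
python3 -m jog '[[0,0,0,0,0,0,-0.2],[0,0,0,0,0,0,-0.2],[0,0,0,0,0,0,0.2],[0,0,0,0,0,0,0.2],[0,0,0,0,0,0,0.2]]'
python3 -m jog '[[0,0,-0.02,0,0,0,0.2],[0,0,-0.03,0,0,0,0.2],[0,0,-0.04,0,0,0,0.2],[0,0,-0.03,0,0,0,0.2],[-0.036,0,0,0,0,0,0.2]]' >/dev/null
python3 -m jog '[[-0.036,0,0,0,0,0,0.2],[-0.036,0,0,0,0,0,0.2],[-0.036,0,0,0,0,0,0.2],[-0.036,0,0,0,0,0,0.2],[-0.036,0,0,0,0,0,0.2]]' >/dev/null
python3 -m jog '[[-0.036,0,0,0,0,0,0.2],[-0.036,0,0,0,0,0,0.2],[-0.036,0,0,0,0,0,0.2],[-0.036,0,0,0,0,0,0.2],[-0.036,0,0,0,0,0,0.2]]' >/dev/null
python3 -m jog '[[-0.036,0,0,0,0,0,0.2],[-0.036,0,0,0,0,0,0.2],[-0.036,0,0,0,0,0,0.2],[-0.036,0,0,0,0,0,0.2],[-0.036,0,0,0,0,0,0.2]]' >/dev/null
python3 -m jog '[[-0.036,0,0,0,0,0,0.2],[-0.036,0,0,0,0,0,0.2],[0,0,0.03,0,0,0,0.2],[0,0,0.03,0,0,0,0.2],[0,0,0.02,0,0,0,0.2]]' >/dev/null
python3 -m jog '[[0,0,0,0,0,0,0.2],[0,0,0,0,0,0,0.2],[0,0,0,0,0,0,0.2],[0,0,0,0,0,0,0.2],[0,0,0,0,0,0,0.2]]'
python3 - <<'E'
from h import *
to(454,-353,11,0.8); snap("scene","s6a.png",(90,150,190,210),4);snap("scene","s6b.png",(290,180,390,250),4)
cv2.imwrite("pics/s6.png",np.vstack([cv2.imread("pics/s6a.png"),cv2.imread("pics/s6b.png")]))
E
```

```text
time: 17.3
ee_pos: [458.9, 298.4, 17.1]
orientation: [0.703, 0.711, -0.0, -0.0]
wrist_force: [-0.9, 0.9, 0.2]
gripper_width: 51.3
time: 19.8
ee_pos: [467.4, -350.2, 59.1]
orientation: [0.703, 0.711, 0.0, 0.002]
wrist_force: [-0.2, 0.6, 0.1]
gripper_width: 51.1
t 19.8 p [ 467.4 -350.2   59.1] yd 0.7 tilt 0.18 w 51.1 F [-0.2  0.6  0.1] J [-0.64  0.4  -0.33  0.83  0.    0.92]
shift [-0.0025 -0.0135  0.0481] ('rz', np.float64(-0.0026))
```

View pics/s6.png

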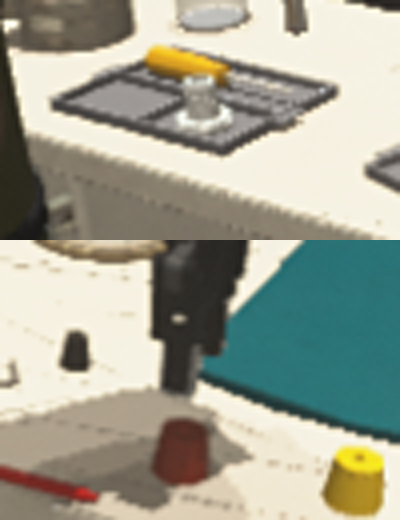

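The stopper stands in the right pocket with the driver behind it. The gripper is above the red bung; correcting x and descending.

```bash
python3 -m jog '[[-0.0025,-0.0135,0,0,0,0,0.2],[0,0,0.02,0,0,0,0.2],[0,0,0.02,0,0,0,0.2],[0,0,0.008,0,0,0,0.2],[0,0,0,0,0,0,0.2]]'
python3 -m jog '[[0,0,0,0,0,0,-1],[0,0,0,0,0,0,-1],[0,0,0,0,0,0,-1],[0,0,0,0,0,0,-1],[0,0,0,0,0,0,-1]]' 
python3 -m jog '[[0,0,-0.01,0,0,0,-1],[0,0,-0.03,0,0,0,-1],[0,0,-0.03,0,0,0,-1],[0,0,-0.03,0,0,0,-1],[0,0,-0.03,0,0,0,-1]]'
python3 - <<'E'
from h import *
to(458.4,392,None,0.8);snap("scene","s7.png",(280,140,380,220),6)
E
```

```text
time: 20.32
ee_pos: [450.6, -351.1, 7.6]
orientation: [0.703, 0.711, -0.0, -0.002]
wrist_force: [0.0, -0.5, 0.0]
gripper_width: 51.3
time: 20.73
ee_pos: [453.4, -352.8, 10.5]
orientation: [0.703, 0.711, 0.0, 0.001]
wrist_force: [-1.3, -0.3, 6.8]
gripper_width: 28.3
time: 21.15
ee_pos: [452.5, -352.0, 141.4]
orientation: [0.703, 0.711, 0.0, 0.0]
wrist_force: [1.2, -0.3, -1.4]
gripper_width: 28.3
t 21.1 p [ 452.5 -352.   141.4] yd 0.6 tilt 0.01 w 28.3 F [ 1.2 -0.3 -1.4] J [-0.66  0.31 -0.26  1.    0.    0.9 ]
shift [ 0.7439  0.0142 -0.    ] ('rz', np.float64(-0.0029))
```

View pics/s7.png

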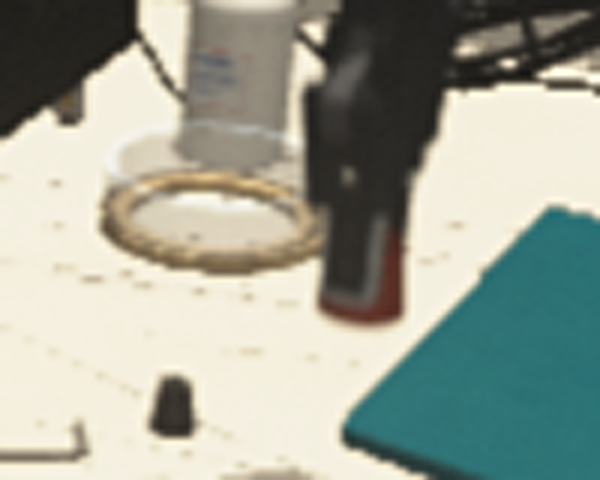

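```bash
python3 -m jog '[[0.035,0.001,0,0,0,0,-1],[0.035,0.001,0,0,0,0,-1],[0.035,0.001,0,0,0,0,-1],[0.035,0.001,0,0,0,0,-1],[0.035,0.001,0,0,0,0,-1]]' >/dev/null
python3 -m jog '[[0.035,0.001,0,0,0,0,-1],[0.035,0.001,0,0,0,0,-1],[0.035,0.001,0,0,0,0,-1],[0.035,0.001,0,0,0,0,-1],[0.035,0.001,0,0,0,0,-1]]' >/dev/null
python3 -m jog '[[0.035,0.001,0,0,0,0,-1],[0.035,0.001,0,0,0,0,-1],[0.035,0.001,0,0,0,0,-1],[0.035,0.001,0,0,0,0,-1],[0.035,0.001,0,0,0,0,-1]]' >/dev/null
python3 -m jog '[[0.035,0,0,0,0,0,-1],[0.035,0,0,0,0,0,-1],[0.035,0,0,0,0,0,-1],[0.035,0,0,0,0,0,-1],[0.035,0,0,0,0,0,-1]]' >/dev/null
python3 -m jog '[[0.035,0,0,0,0,0,-1],[0.01,0,0,0,0,0,-1],[0,0,0.03,0,0,0,-1],[0,0,0.03,0,0,0,-1],[0,0,0.02,0,0,0,-1]]' >/dev/null
python3 -m jog '[[0,0,0,0,0,0,-1],[0,0,0,0,0,0,-1],[0,0,0,0,0,0,-1],[0,0,0,0,0,0,-1],[0,0,0,0,0,0,-1]]'
python3 -c "from h import *;to(458.4,392,14,.8)"
```

```text
time: 23.7
ee_pos: [460.7, 393.7, 61.2]
orientation: [0.703, 0.711, 0.002, 0.0]
wrist_force: [-0.1, 0.5, -0.3]
gripper_width: 28.8
t 23.7 p [460.7 393.7  61.2] yd 0.6 tilt 0.18 w 28.8 F [-0.1  0.5 -0.3] J [ 0.71  0.44 -0.27  0.86 -0.    2.27]
shift [-0.0018 -0.0024  0.0472] ('rz', np.float64(-0.0033))
```

```bash
python3 -m jog '[[-0.002,-0.002,0.02,0,0,0,-1],[0,0,0.02,0,0,0,-1],[0,0,0.004,0,0,0,-1],[0,0,0.002,0,0,0,-1],[0,0,0.001,0,0,0,-1]]'
python3 -m jog '[[0,0,0.001,0,0,0,-1],[0,0,0,0,0,0,-1],[0,0,0,0,0,0,-1],[0,0,0,0,0,0,-1],[0,0,0,0,0,0,-1]]'
```

```text
time: 24.12
ee_pos: [457.0, 390.4, 13.5]
orientation: [0.703, 0.711, -0.001, -0.0]
wrist_force: [-5.3, -4.9, 11.3]
gripper_width: 28.2
time: 24.53
ee_pos: [457.4, 390.8, 13.5]
orientation: [0.703, 0.711, 0.0, 0.0]
wrist_force: [-3.5, -3.9, 8.7]
gripper_width: 28.5
```

```bash
python3 -m jog '[[0,0,0,0,0,0,-0.2],[0,0,0,0,0,0,-0.1],[0,0,0,0,0,0,-0.05],[0,0,0,0,0,0,-0.05],[0,0,-0.01,0,0,0,-0.05]]'
python3 -m jog '[[0,0,-0.02,0,0,0,0],[0,0,-0.03,0,0,0,0.2],[0,0,-0.04,0,0,0,0.2],[0,0,-0.03,0,0,0,0.2],[-0.036,0,0,0,0,0,0.2]]' >/dev/null
python3 -m jog '[[-0.036,0,0,0,0,0,0.2],[-0.036,0,0,0,0,0,0.2],[-0.036,0,0,0,0,0,0.2],[-0.036,0,0,0,0,0,0.2],[-0.036,0,0,0,0,0,0.2]]' >/dev/null
python3 -m jog '[[-0.036,0,0,0,0,0,0.2],[-0.036,0,0,0,0,0,0.2],[-0.036,0,0,0,0,0,0.2],[-0.036,0,0,0,0,0,0.2],[-0.036,0,0,0,0,0,0.2]]' >/dev/null
python3 -m jog '[[-0.036,0,0,0,0,0,0.2],[-0.036,0,0,0,0,0,0.2],[-0.036,0,0,0,0,0,0.2],[0,0,0,0,0,0,0.2],[0,0,0,0,0,0,0.2]]' >/dev/null
python3 -m jog '[[0,0,0,0,0,0,0.2],[0,0,0,0,0,0,0.2],[0,0,0,0,0,0,0.2],[0,0,0,0,0,0,0.2],[0,0,0,0,0,0,0.2]]'
python3 - <<'E'
from h import *
to(455,-120,80,0.8); snap("scene","s8a.png",(90,150,190,210),4);snap("scene","s8b.png",(220,160,320,230),6)
a,b=cv2.imread("pics/s8a.png"),cv2.imread("pics/s8b.png"); a=cv2.copyMakeBorder(a,0,0,0,200,cv2.BORDER_CONSTANT)
cv2.imwrite("pics/s8.png",np.vstack([a[:170],b]))
E
```

```text
time: 24.95
ee_pos: [456.5, 390.0, 20.0]
orientation: [0.703, 0.711, -0.001, -0.0]
wrist_force: [-0.9, 0.0, -0.0]
gripper_width: 40.7
time: 27.03
ee_pos: [463.1, -112.1, 141.3]
orientation: [0.703, 0.712, -0.0, -0.0]
wrist_force: [-0.1, 0.0, 0.1]
gripper_width: 51.3
t 27.0 p [ 463.1 -112.1  141.3] yd 0.7 tilt 0.01 w 51.3 F [-0.1  0.   0.1] J [-0.24  0.14 -0.48  0.95  0.    1.32]
shift [-0.0078 -0.0082  0.0613] ('rz', np.float64(-0.0012))
```

View pics/s8.png

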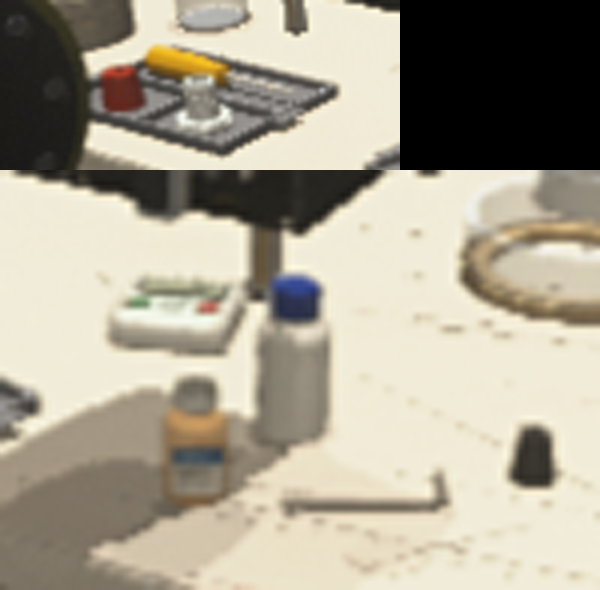

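The first kit is all in place. Locating the bottle from this view.

Run:
```python
from h import *
for n,p,z in (("cap",(196,216),57),("mid",(195,275),25),("blktop",(536,262),24)): print(n,at("scene",(220+p[0]/6-.4,160+p[1]/6-.4),z).round(1))
for s in (1,-1): print(np.array([471,60])+R.from_euler("z",-14,degrees=True).as_matrix()[:2,:2]@[0,32*s])
```

```text
cap [ 451.5 -120.6   57. ]
mid [ 454.6 -118.4   25. ]
blktop [ 545.8 -247.9   24. ]
[478.74150066  91.04946324]
[463.25849934  28.95053676]
```

```bash
python3 -m jog '[[-0.0075,-0.009,0.02,0,0,0,0.2],[0,0,0.03,0,0,0,0.2],[0,0,0.03,0,0,0,0.2],[0,0,0.02,0,0,0,0.2],[0,0,0.015,0,0,0,0.2]]'
python3 -m jog '[[0,0,0.01,0,0,0,0.2],[0,0,0.004,0,0,0,0.2],[0,0,0,0,0,0,0.2],[0,0,0,0,0,0,0.2],[0,0,0,0,0,0,-1]]'
python3 -m jog '[[0,0,0,0,0,0,-1],[0,0,0,0,0,0,-1],[0,0,0,0,0,0,-1],[0,0,0,0,0,0,-1],[0,0,0,0,0,0,-1]]' 
python3 -m jog '[[0,0,-0.01,0,0,0,-1],[0,0,-0.03,0,0,0,-1],[0,0,-0.03,0,0,0,-1],[0,0,-0.03,0,0,0,-1],[0,0,-0.03,0,0,0,-1]]'
python3 - <<'E'
from h import *
to(463.3,29,None,-14);snap("scene","s9.png",(210,120,310,210),6)
E
```

```text
time: 27.55
ee_pos: [452.7, -120.1, 24.3]
orientation: [0.703, 0.711, -0.001, -0.001]
wrist_force: [0.2, -0.5, 1.0]
gripper_width: 51.1
time: 27.97
ee_pos: [455.2, -120.9, 13.3]
orientation: [0.703, 0.711, 0.0, 0.001]
wrist_force: [0.2, -0.1, 0.7]
gripper_width: 40.7
time: 28.38
ee_pos: [455.2, -120.9, 13.6]
orientation: [0.703, 0.711, 0.001, 0.001]
wrist_force: [-1.0, -0.1, 7.2]
gripper_width: 28.3
time: 28.8
ee_pos: [453.8, -120.6, 144.6]
orientation: [0.703, 0.711, 0.0, 0.0]
wrist_force: [0.2, 0.1, -1.0]
gripper_width: 28.6
t 28.8 p [ 453.8 -120.6  144.6] yd 0.6 tilt 0.02 w 28.6 F [ 0.2  0.1 -1. ] J [-0.26  0.13 -0.49  0.95 -0.    1.3 ]
shift [ 0.1494  0.0112 -0.    ] ('rz', np.float64(0.2554))
```

View pics/s9.png

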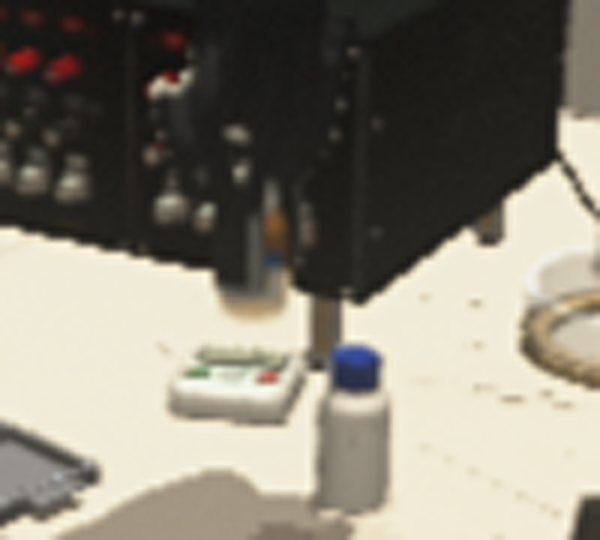

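Bottle held upright; the tall bottle is undisturbed. Taking it to the far small-tray pocket (479, 91).

```bash
python3 -m jog '[[0.035,0.0045,0,0,0,0,-1],[0.035,0.0045,0,0,0,0,-1],[0.035,0.0045,0,0,0,0,-1],[0.035,0.0045,0,0,0,0,-1],[0.035,0.0045,0,0,0,0,-1]]' >/dev/null
python3 -m jog '[[0.035,0.0045,0,0,0,0,-1],[0,0,0.02,0,0,0.12,-1],[0,0,0.03,0,0,0.12,-1],[0,0,0.02,0,0,0.015,-1],[0,0,0.01,0,0,0,-1]]' >/dev/null
python3 -m jog '[[0,0,0,0,0,0,-1],[0,0,0,0,0,0,-1],[0,0,0,0,0,0,-1],[0,0,0,0,0,0,-1],[0,0,0,0,0,0,-1]]'
python3 - <<'E'
from h import *
to(478.7,91,17,-14); snap("top","t6.png",(180,190,280,260),7)
E
```

```text
time: 30.1
ee_pos: [479.9, 89.7, 63.6]
orientation: [0.788, 0.616, 0.001, 0.001]
wrist_force: [-0.1, -0.3, -0.6]
gripper_width: 28.5
t 30.1 p [479.9  89.7  63.6] yd -14.0 tilt 0.13 w 28.5 F [-0.1 -0.3 -0.6] J [ 0.18  0.24 -0.56  0.77  0.    2.  ]
shift [ 0.001  -0.0016  0.0466] ('rz', np.float64(0.0001))
```

View pics/t6.png

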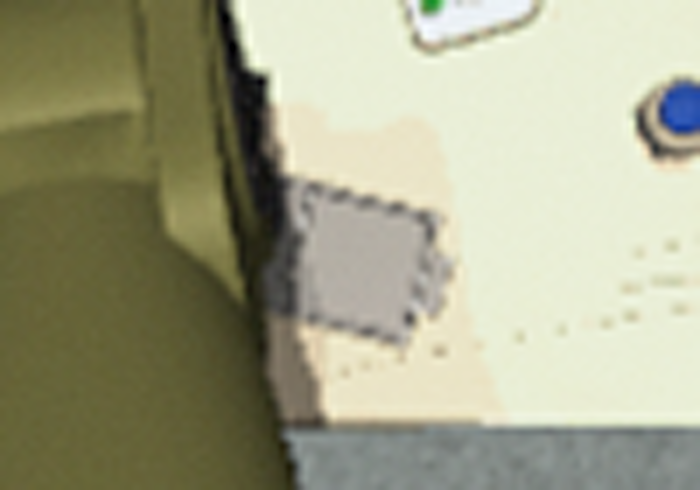

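The arm hides the far pocket here, so I go by the measured pose. That is 15 pictures viewed; the last one is for the final check.

```bash
python3 -m jog '[[0.001,-0.0015,0.02,0,0,0,-1],[0,0,0.02,0,0,0,-1],[0,0,0.004,0,0,0,-1],[0,0,0.002,0,0,0,-1],[0,0,0.001,0,0,0,-1]]'
python3 -m jog '[[0,0,0,0,0,0,-1],[0,0,0,0,0,0,-1],[0,0,0,0,0,0,-1],[0,0,0,0,0,0,-1],[0,0,0,0,0,0,-1]]'
```

```text
time: 30.57
ee_pos: [476.2, 90.7, 16.5]
orientation: [0.788, 0.616, -0.001, -0.001]
wrist_force: [-10.7, -1.9, 24.4]
gripper_width: 29.0
time: 30.98
ee_pos: [476.1, 90.7, 16.5]
orientation: [0.788, 0.616, -0.001, -0.001]
wrist_force: [-7.9, -1.6, 11.4]
gripper_width: 28.8
```

```bash
python3 -m jog '[[0,0,-0.001,0,0,0,-0.2],[0,0,0,0,0,0,-0.1],[0,0,0,0,0,0,-0.05],[0,0,0,0,0,0,-0.05],[0,0,-0.01,0,0,0,-0.05]]'
python3 -m jog '[[0,0,-0.02,0,0,0,-0.05],[0,0,-0.03,0,0,0,-0.05],[0,0,-0.04,0,0,0,-0.05],[0,0,-0.03,0,0,-0.12,-0.05],[0,0,0,0,0,-0.12,-0.05]]' >/dev/null
python3 -m jog '[[-0.034,0.007,0,0,0,-0.02,-0.05],[-0.034,0.007,0,0,0,0,-0.05],[-0.034,0.007,0,0,0,0,-0.05],[-0.034,0.007,0,0,0,0,-0.05],[-0.034,0.007,0,0,0,0,-0.05]]' >/dev/null
python3 -m jog '[[-0.034,0.007,0,0,0,0,-0.05],[-0.034,0.007,0,0,0,0,-0.05],[-0.034,0.007,0,0,0,0,-0.05],[-0.034,0.007,0,0,0,0,-0.05],[-0.034,0.007,0,0,0,0,-0.05]]' >/dev/null
python3 -m jog '[[0,0,0,0,0,0,-0.05],[0,0,0,0,0,0,-0.05],[0,0,0,0,0,0,-0.05],[0,0,0,0,0,0,-0.05],[0,0,0,0,0,0,-0.05]]'
python3 - <<'E'
from h import *
to(547,-246,10,0.8)
for c in("scene","top"):
    arm.get_image(c)
    for d in arm.recognise("small_bottle",c)[:2]: b=d["bbox"]; print(c,d["confidence"],b,at(c,(b[0]+b[2]/2,b[1]+b[3]/2),30).round())
E
```

```text
time: 31.4
ee_pos: [476.3, 90.7, 25.3]
orientation: [0.788, 0.616, -0.001, -0.001]
wrist_force: [-0.2, -0.3, 0.5]
gripper_width: 40.4
time: 33.07
ee_pos: [552.1, -246.7, 146.5]
orientation: [0.701, 0.713, 0.0, -0.0]
wrist_force: [0.0, -0.5, -1.0]
gripper_width: 40.3
t 33.1 p [ 552.1 -246.7  146.5] yd 1.0 tilt 0.02 w 40.3 F [ 0.  -0.5 -1. ] J [-0.42  0.37 -0.17  1.03  0.    1.13]
shift [ 0.0008 -0.0051  0.1365] ('rz', np.float64(0.0035))
scene 0.61 [191.9, 173.5, 7.2, 21.2] [480.  93.  30.]
top 0.47 [208.4, 220.8, 7.0, 11.0] [467.  92.  30.]
```

The bottle is detected upright at its pocket. Next, the black bung.

```bash
python3 -m jog '[[0.001,-0.005,0.02,0,0,0,-0.05],[0,0,0.03,0,0,0,-0.05],[0,0,0.03,0,0,0,-0.05],[0,0,0.03,0,0,0,-0.05],[0,0,0.015,0,0,0,-0.05]]'
python3 -m jog '[[0,0,0.008,0,0,0,-0.05],[0,0,0.004,0,0,0,-0.05],[0,0,0,0,0,0,-0.05],[0,0,0,0,0,0,-0.05],[0,0,0,0,0,0,-0.05]]'
python3 -m jog '[[0,0,0,0,0,0,-1],[0,0,0,0,0,0,-1],[0,0,0,0,0,0,-1],[0,0,0,0,0,0,-1],[0,0,0,0,0,0,-1]]' 
python3 -m jog '[[0,0,-0.01,0,0,0,-1],[0,0,-0.03,0,0,0,-1],[0,0,-0.03,0,0,0,-1],[0,0,-0.03,0,0,0,-1],[0,0,-0.03,0,0,0,-1]]'
python3 - <<'E'
from h import *
to(463.3,29,None,-14); arm.get_image("scene")
print([ (d["confidence"],d["bbox"]) for d in arm.recognise("small_bung","scene")])
print(proj("scene",[547,-246,12]),proj("scene",arm.sense()["ee_pos"]))
E
```

```text
time: 33.68
ee_pos: [545.2, -245.8, 17.9]
orientation: [0.701, 0.713, -0.001, -0.002]
wrist_force: [-0.7, -0.3, 0.8]
gripper_width: 40.6
time: 34.1
ee_pos: [548.5, -247.6, 10.8]
orientation: [0.701, 0.713, 0.0, 0.001]
wrist_force: [0.0, -0.0, -0.6]
gripper_width: 40.7
time: 34.52
ee_pos: [548.2, -247.5, 10.7]
orientation: [0.701, 0.713, 0.0, 0.001]
wrist_force: [-1.2, 0.3, 5.8]
gripper_width: 15.6
time: 34.93
ee_pos: [547.1, -247.0, 141.6]
orientation: [0.701, 0.713, 0.0, 0.0]
wrist_force: [1.4, -0.9, -1.3]
gripper_width: 15.4
t 34.9 p [ 547.1 -247.   141.6] yd 0.9 tilt 0.02 w 15.4 F [ 1.4 -0.9 -1.3] J [-0.42  0.36 -0.19  1.02 -0.    1.13]
shift [ 2.773e-01 -7.940e-02 -1.000e-04] ('rz', np.float64(0.2603))
[]
[308.13943272 206.73609104] [313.19699783 161.72600293]
```

```bash
python3 -m jog '[[0.0347,-0.0099,0,0,0,0,-1],[0.0347,-0.0099,0,0,0,0,-1],[0.0347,-0.0099,0,0,0,0,-1],[0.0347,-0.0099,0,0,0,0,-1],[0.0347,-0.0099,0,0,0,0,-1]]' >/dev/null
python3 -m jog '[[0.0347,-0.0099,0,0,0,0,-1],[0.0347,-0.0099,0,0,0,0,-1],[0.0347,-0.0099,0,0,0,0,-1],[0,0,0,0,0,0.12,-1],[0,0,0,0,0,0.12,-1]]' >/dev/null
python3 -m jog '[[0,0,0.02,0,0,0.02,-1],[0,0,0.03,0,0,0,-1],[0,0,0.02,0,0,0,-1],[0,0,0.01,0,0,0,-1],[0,0,0,0,0,0,-1]]' >/dev/null
python3 -m jog '[[0,0,0,0,0,0,-1],[0,0,0,0,0,0,-1],[0,0,0,0,0,0,-1],[0,0,0,0,0,0,-1],[0,0,0,0,0,0,-1]]'
python3 -c "from h import *;to(463.3,29,14,-14)"
```

```text
time: 36.7
ee_pos: [464.5, 29.2, 60.2]
orientation: [0.788, 0.616, 0.001, 0.0]
wrist_force: [0.8, -0.1, -0.9]
gripper_width: 15.6
t 36.7 p [464.5  29.2  60.2] yd -14.0 tilt 0.1 w 15.6 F [ 0.8 -0.1 -0.9] J [ 0.06  0.21 -0.61  0.75  0.    1.88]
shift [-0.0005 -0.0011  0.0462] ('rz', np.float64(0.0003))
```

```bash
python3 -m jog '[[0,-0.001,0.02,0,0,0,-1],[0,0,0.02,0,0,0,-1],[0,0,0.003,0,0,0,-1],[0,0,0.002,0,0,0,-1],[0,0,0.001,0,0,0,-1]]'
python3 -m jog '[[0,0,0.001,0,0,0,-1],[0,0,0,0,0,0,-1],[0,0,0,0,0,0,-1],[0,0,0,0,0,0,-1],[0,0,0,0,0,0,-1]]'
```

```text
time: 37.12
ee_pos: [462.8, 29.5, 13.6]
orientation: [0.788, 0.616, -0.0, -0.0]
wrist_force: [-2.0, 0.4, 2.9]
gripper_width: 15.6
time: 37.53
ee_pos: [462.9, 29.5, 13.6]
orientation: [0.788, 0.616, 0.0, 0.0]
wrist_force: [-3.0, -0.5, 6.7]
gripper_width: 15.4
```

Contact at 13.6 as predicted. Releasing, lifting and moving clear to the right.

```bash
python3 -m jog '[[0,0,0,0,0,0,-0.5],[0,0,0,0,0,0,-0.4],[0,0,0,0,0,0,-0.35],[0,0,0,0,0,0,-0.35],[0,0,-0.01,0,0,0,-0.35]]'
python3 -m jog '[[0,0,-0.02,0,0,0,-0.3],[0,0,-0.03,0,0,0,0],[0,0,-0.04,0,0,0,0],[0,0,-0.04,0,0,0,0],[-0.036,0,0,0,0,0,0]]' >/dev/null
python3 -m jog '[[-0.036,0,0,0,0,0,0],[-0.036,0,0,0,0,0,0],[-0.036,0,0,0,0,0,0],[-0.036,0,0,0,0,0,0],[-0.036,0,0,0,0,0,0]]' >/dev/null
python3 -m jog '[[-0.036,0,0,0,0,0,0],[-0.036,0,0,0,0,0,0],[0,0,0,0,0,0,0],[0,0,0,0,0,0,0],[0,0,0,0,0,0,0]]'
python3 - <<'E'
from h import *
snap("scene","fa.png",(95,155,235,215),5);snap("top","fb.png",(100,190,290,250),4)
a,b=cv2.imread("pics/fa.png"),cv2.imread("pics/fb.png"); w=max(a.shape[1],b.shape[1])
pad=lambda i:cv2.copyMakeBorder(i,0,0,0,w-i.shape[1],cv2.BORDER_CONSTANT)
cv2.imwrite("pics/final.png",np.vstack([pad(a),pad(b)])); print(arm.sense()["ee_pos"].round(),arm.sense()["wrist_force"].round(1))
E
```

```text
time: 37.95
ee_pos: [461.4, 29.3, 21.4]
orientation: [0.788, 0.616, -0.001, -0.001]
wrist_force: [0.0, 0.6, -0.7]
gripper_width: 27.6
time: 39.2
ee_pos: [393.0, -249.8, 152.6]
orientation: [0.788, 0.615, 0.0, -0.0]
wrist_force: [0.0, 0.7, 0.0]
gripper_width: 42.9
[ 393. -249.  152.] [ 0.3  0.6 -0.2]
```

View pics/final.png

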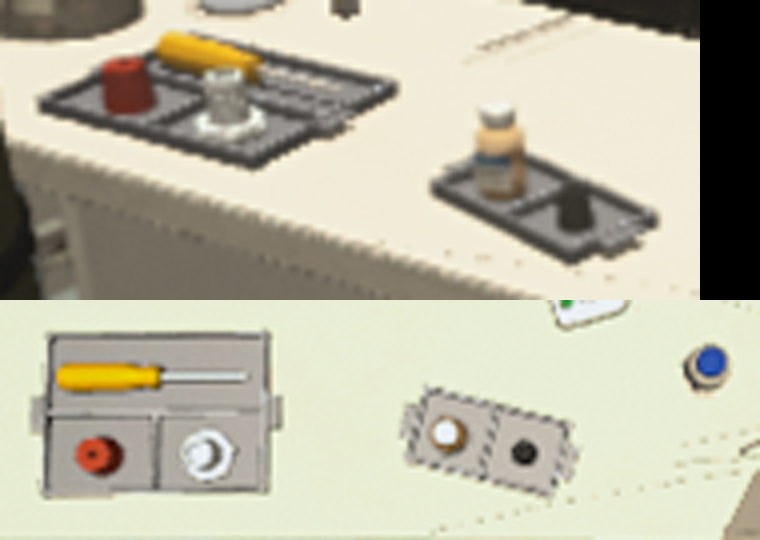

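Both views show all five parts in their places, and the tall bottle is still standing. Handing in.

```bash
python3 -c "from station import arm; print(arm.hand_in())"
```

```text
the job is handed in; nothing more can be done
None
```

Both kits are made up and the job is handed in, at about 39 s on the robot's clock. I worked in the order asked:

- **Larger tray:** the screwdriver lies in the long slot, the screw stopper stands in the right-hand pocket, and the red bung stands in the left-hand pocket.
- **Smaller tray:** the small bottle stands in the left-hand pocket and the black bung in the right-hand one.

**Final checks:** The last pictures from both cameras show all five parts in place, the four standing ones upright. The gripper was clear of everything and the wrist force was near zero. The tall bottle and the yellow look-alike were not touched. Each part met the tray floor about 3 mm above its bench grasp height, which is the floor thickness. The highest wrist force in the readings I took was about 39 N, as the screwdriver touched the slot floor.

**What disagreed:**
- The two cameras differed by up to about 6 mm on some positions, so I used values in between or leaned on the scene camera.
- After the bottle was placed, the networks put it 13 mm apart in x between the two cameras, but the final picture shows it inside its pocket.
- The screwdriver lies a few millimetres left of the slot's centre, still clear of the end wall in the picture.

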